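# Make up a row of cut rolls in the packing trough

### The arm

A 6-joint arm with a two-finger parallel gripper is mounted at the origin on a cart in front of the work surface, level with it; the furniture and walls round the work are solid. World frame = base frame: x ahead of the robot, y to its left, z up, the work surface at z = 0. Lengths are in m, angles in rad, forces in N, time in s.
With the tool pointing down it reaches from about 0.25 to 0.8 m from the base axis. Payload 8.5 kg.
Tool frame: the origin (TCP) lies midway between the tips of the shut fingers; the grasp point (between the pads) lies grip_depth behind it (grip_depth is the distance from the TCP to the grasp point, in m); z points along the fingers, y is the direction in which the jaws open and shut (so a half turn about z gives the same grasp; the last joint's range is limited). The gripper opens to 85 mm and grips with 20 to 120 N. Pads are 22 mm wide; open, the fingers measure 114 mm over their backs; the gripper's body (76 mm by 85 mm) begins 54 mm behind the grasp point. The pads swing forward as they close: fully open they stand 13 mm farther back than shut.
Start: joints at [1.173, 0.238, -0.013, 1.319, 0, 1.571], TCP at [0.203, 0.484, 0.231] pointing down, gripper open.
Joint ranges: [-2.66, 2.66], [-1.03, 1.9], [-1.14, 1.46], [-1.82, 2.27], [-1.45, 1.34], [-3.14, 3.14]. Speed limits (rad/s): [2.22, 2.22, 2.79, 3.14, 3.14, 3.14].

### API

Orientations are given as a 3x3 rotation matrix whose columns are the frame's x, y, z axes.
In Python, from cell import * gives the robot as it stands. The module is installed in compiled form; this text tells all that it offers. Calls block until the motion is done:
- reach(position, orientation): joint-space move of the TCP to a pose.
- line_to(position, feed=0.15, ori=None): straight line of the TCP; ori=None keeps the orientation; feed is the mean speed in m/s.
- movej(angles): joint-space move.
- grip(opening, force=None): opening from 0.0 (shut) to 1.0 (fully open); force is the grip in N (None keeps the last); returns when the fingers have stopped.
- dwell(seconds).
- solve_ik(position, orientation): joint angles nearest the present ones, or None.
- observe(): the state.
- capture(name): name is "scene" or "top" or "wrist"; returns a dict with "frame" (420x560x3 uint8, blue, green, red), "depth" (420x560 float32, m along the optical axis (not along the pixel's ray), 0 where there is no reading), "vertical_fov" (degrees; the focal length in pixels is half the picture's height over the tangent of half this angle, whatever the lens; pixels are square), "cx", "cy" (the principal point, pixels), "D" ([k1, k2, p1, p2, k3] as OpenCV has them; the pictures are not rectified), "world_from_camera" (4x4, takes a point from camera to world coordinates); the wrist camera has in their place "hand_eye" (4x4, takes a point from camera to tool coordinates, whose origin is the TCP and whose axes are the flange's). Camera axes: x right, y up, looking along -z (the intrinsics and any distortion apply to the point x, -y, -z); pixel columns grow to the right and rows downward; lengths in m; the calibration is good to about 2 mm. A picture is of the moment at which its call begins: read the wrist's pose just before it.
A pose or a line that the arm cannot do raises PlanningError and nothing moves.
- close_job(): hands the job in, once; it reports no verdict.
The state is a dict: "t": time; "qpos": joint angles; "joint_vel": joint speeds; "joint_torque": joint torques, N m; "tool_pos": TCP position; "tcp_rot": TCP orientation; "force": force on the tool from outside, world axes, zero at the start; "ft_torque": the same for the moment, N m; "finger_gap": opening from 0.0 (shut) to 1.0 (fully open).
Only numpy, scipy, OpenCV 4.12 (cv2) and the standard library are available. Lean on these libraries where they do the work, as an engineer would, in place of code of your own. Each camera call takes 0.05 s, during which the arm holds its last target.

### The job

Pack the cut rolls from the wooden cradle into one closed-up row in the V-trough: set the telescopic stop to the hole for the number of rolls there are (squeeze its button to free it, then slide it until the button springs right out again). Lay the rolls on their sides in the groove, push them gently along it until the row is hard up against the stop without gaps, and only then swing the gate down across the end of the row; leave the oil can standing.

Things in the scene. Friction and masses are not known exactly. Their poses are not given: they have to be found in the camera images.
- trough: packing trough fixed to the bench: grey base 110 x 500 x 12 mm, origin at its underside centre. +y runs along the groove to the stop (left end), +x away from the robot, z up. Two aluminium rails form a 90 degree V-groove from y = -250 (open right end) to +45 mm; V bottom 20 mm up, upper edges 47 mm up at x = +-27 mm, rails reach out to x = +-41 mm.
- trough_axis (a point): point on the centre line of the row at the gate: in the plane of the shut gate's inner face, 155 mm to -y of the trough's origin, 62.4 mm above the bench. Axes as trough. A roll lying in the V has its centre line at exactly this height. Rolls can be laid anywhere in the open groove, most easily at -95 to 0 mm along y from here, before the open gate.
- stop_tube (a joint): m, how far the outer tube of the telescopic stop is drawn back towards +y: 0 = hole for two rolls, 0.048 = three, 0.096 = four; travel -0.012 to 0.112. May start anywhere, latched or not. Slides with about 2 N when the button is held in; 4 to 6 N when the pin drags on the tube. On the base's near edge black ticks with 2, 3 and 4 dots mark where the stop face then stands.
- stop_face (a point): centre of the rubber face of the stop disc (54 mm dia, 9 mm thick), looking to -y of the trough; axes as trough. It is 99 mm + joint stop_tube from trough_axis, so 3 mm more than two, three or four roll widths when latched. Behind it a square 30 mm tube runs back to the black latch housing, telescoping over a fixed 22 mm square tube with three holes 48 mm apart.
- stop_grip (a point): middle of the latch housing at the button's height: 144 mm behind the stop face, 26 mm above its centre; axes as trough. Housing 42 mm across x, 40 mm along y, top 20 mm above this point; the tubes before and behind it end 11 mm or more below this point, so the upper front and back faces are free to push on. Gripping across x, over button and far face, squeezes the button in.
- button (a joint): m, how far the button is pressed in: 0 = sprung right out, pin home in a hole; about 0.005 = pin riding on the tube between holes; over 0.0055 = pin clear, stop free; 0.007 = fully in. Spring 4 N at 0, 7.5 N fully in. Pin has 1.5 mm play either way. The grey button (24 x 20 mm) stands out 9 mm from the housing's -x face (robot's side), level with stop_grip.
- gate (a joint): rad, gate bar hinged about the trough's y axis at its near (-x) side: 0 = shut, level across the groove; 1.8 to 1.95 = open, leaning a little towards the robot (start). Left to itself it stays open beyond 1.6 and falls shut slowly below about 1.4.
- gate_pivot (a point): hinge axis of the gate bar, 56 mm to -x of the groove's centre line, 3 mm to -y of trough_axis, at its height. The bar is 18 mm wide (upright when shut) and 6 mm thick along y. Its pivot post (76 mm high) and catch post (68 mm) stand at x = -67 to -45 and +44 to +60 mm.
- gate_knob (a point): centre of the 24 mm black ball knob at the end of the gate bar, 126 mm from gate_pivot; when shut it is 70 mm to +x of the centre line.
- cradle: fixed dark wooden cradle 310 x 110 mm, five wooden ridges 70 mm apart making four valleys along its y axis, at x = -105, -35, +35, +105 mm. Origin at its underside centre. Ridge tops 36 mm above the bench. A roll in a valley lies on its side, axis along the cradle's y, centre 43 mm above the bench.
- oil_can: small green oil can with a spout, 56 x 64 x 140 mm, standing at the right; origin under its centre. Not part of the job.
- roll_0_center (a point): centre of a cut roll: brown tape roll, 60 mm diameter, 48 mm wide, with a card core (22 mm bore), 0.1 to 0.17 kg, lying on its side. Its z axis is the roll's own axis, either way round. All rolls are alike; two to four are there, the others absent. It can be held across its flat ends (48 mm) or its diameter; it slides along the groove with about 1 N.
- roll_1_center (a point): centre of a cut roll: brown tape roll, 60 mm diameter, 48 mm wide, with a card core (22 mm bore), 0.1 to 0.17 kg, lying on its side. Its z axis is the roll's own axis, either way round. All rolls are alike; two to four are there, the others absent. It can be held across its flat ends (48 mm) or its diameter; it slides along the groove with about 1 N.
- roll_2_center (a point): centre of a cut roll: brown tape roll, 60 mm diameter, 48 mm wide, with a card core (22 mm bore), 0.1 to 0.17 kg, lying on its side. Its z axis is the roll's own axis, either way round. All rolls are alike; two to four are there, the others absent. It can be held across its flat ends (48 mm) or its diameter; it slides along the groove with about 1 N.
- roll_3_center (a point): centre of a cut roll: brown tape roll, 60 mm diameter, 48 mm wide, with a card core (22 mm bore), 0.1 to 0.17 kg, lying on its side. Its z axis is the roll's own axis, either way round. All rolls are alike; two to four are there, the others absent. It can be held across its flat ends (48 mm) or its diameter; it slides along the groove with about 1 N.

How it is judged:
By the outcome, as a careful person would: the job done as asked, in the order asked, and still so for the second after the job is handed in, with the robot touching nothing.
Of roll_0, roll_1, roll_2, roll_3 only 2 to 4 are there at a start; the rules pass over those that are not, and their reading is None.
At some moment in a run one of roll_0, roll_1, roll_2, roll_3 may be knocked a few centimetres aside while the robot is not near it.
It also fails if it takes over 210 s, if anything falls off the work surface, if the arm or the gripper's body presses on something with over 40 N, if the wrist force passes 120 N, or if a joint passes its speed limit or range.

## Working session

There is one attempt and no reset: what is moved stays moved. The work goes in short steps, each a Python script; the robot and the scene stay as the last script left them, time stands still between calls to the robot, and variables do not carry over. Pictures are saved under pics/ and viewed, and the job is handed in when it is done.

```bash
mkdir -p pics; ls
python3 - <<'E'
from cell import *
import cv2,numpy as np
for n in ("scene","top","wrist"):
    c=capture(n); cv2.imwrite(f"pics/{n}0.png",c["frame"])
    np.savez(f"pics/{n}0.npz",**{k:v for k,v in c.items()})
    print(n,c["vertical_fov"],c["cx"],c["cy"],c["D"]); print(np.round(c.get("world_from_camera",c.get("hand_eye")),3))
o=observe(); print(o)
try: print(grip_depth)
except Exception as e: print(e)
E
```

```text
pics
scene 50.981488349499955 277.61437872806073 199.3676744756171 [-0.11446229  0.          0.          0.          0.        ]
[[ 0.426  0.53  -0.734 -0.418]
 [-0.905  0.236 -0.355 -0.617]
 [-0.015  0.815  0.58   0.828]
 [ 0.     0.     0.     1.   ]]
top 49.185280599252536 271.18380168799547 208.90261381131253 [-0.01203649  0.          0.          0.          0.        ]
[[ 0.024  0.981 -0.193  0.277]
 [-1.     0.02  -0.022 -0.159]
 [-0.018  0.193  0.981  1.215]
 [ 0.     0.     0.     1.   ]]
wrist 59.135873408912325 284.7356907287599 205.7715337408323 [0.02584708 0.         0.         0.         0.        ]
[[-0.     0.958  0.287  0.074]
 [ 1.    -0.     0.001  0.   ]
 [ 0.001  0.287 -0.958 -0.142]
 [ 0.     0.     0.     1.   ]]
{'t': 0.15, 'qpos': array([ 1.17300092e+00,  2.38654558e-01, -1.40089181e-02,  1.31919780e+00,
       -3.18982322e-05,  1.57082317e+00]), 'joint_vel': array([ 0.00181645, -0.00031679,  0.00266787,  0.00100585, -0.00112614,
       -0.00055614]), 'joint_torque': array([ 2.31254635e-04, -5.39076161e+01,  3.46598196e+01,  1.44200533e-02,
        5.99983977e-06, -8.28751041e-06]), 'tool_pos': array([0.20327411, 0.48373385, 0.23083936]), 'tcp_rot': array([[-9.21906877e-01,  3.87411363e-01, -3.83141609e-04],
       [ 3.87411551e-01,  9.21906341e-01, -9.94156387e-04],
       [-3.19268016e-05, -1.06495309e-03, -9.99999432e-01]]), 'force': array([-0.31751   ,  0.03380347,  0.99860839]), 'ft_torque': array([-0.02227452, -0.01099729, -0.01811328]), 'finger_gap': 1.0011324442018938}
0.0187
```

View pics/scene0.png

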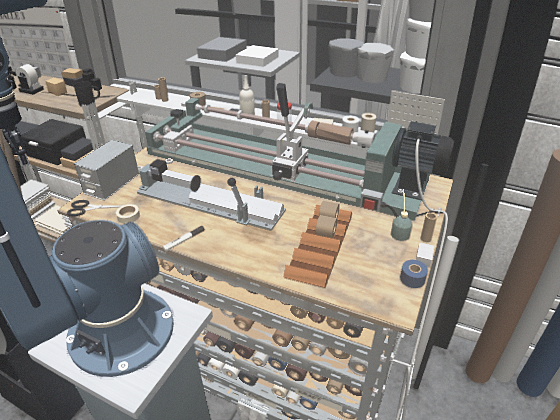

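View pics/top0.png

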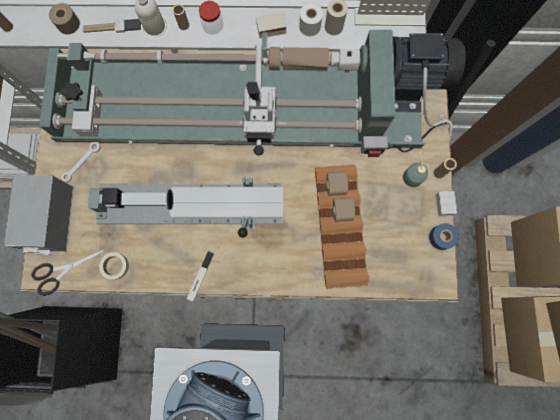

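The scene view shows the trough at about (210,200) and the cradle at about (320,245). The top view has the trough from (90,205) to (283,205). Two brown rolls lie in the cradle's two far valleys, at (338,183) and (344,209). The flat ring at (113,265) and the blue roll are not in the cradle.

```bash
cat > h.py <<'E'
import numpy as np,cv2
def K(c):
    h,w=c["frame"].shape[:2]; f=h/2/np.tan(np.radians(float(c["vertical_fov"]))/2)
    return np.array([[f,0,float(c["cx"])],[0,f,float(c["cy"])],[0,0,1]])
def ray(c,T,uv):
    p=cv2.undistortPoints(np.array(uv,float).reshape(-1,1,2),K(c),np.array(c["D"],float)).reshape(-1,2)
    d=np.c_[p[:,0],-p[:,1],-np.ones(len(p))]
    return T[:3,3],d@T[:3,:3].T
def onplane(c,T,uv,z):
    o,d=ray(c,T,uv); return o+d*((z-o[2])/d[:,2])[:,None]
def proj(c,T,P):
    P=np.atleast_2d(P); q=(P-T[:3,3])@T[:3,:3]; q=q*[1,-1,-1]
    return cv2.projectPoints(q,np.zeros(3),np.zeros(3),K(c),np.array(c["D"],float))[0].reshape(-1,2)
def cloud(c,T):
    h,w=c["depth"].shape; u,v=np.meshgrid(np.arange(w),np.arange(h))
    o,d=ray(c,T,np.c_[u.ravel(),v.ravel()]); P=o+d*c["depth"].reshape(-1,1)
    P[c["depth"].ravel()==0]=np.nan
    return P.reshape(h,w,3)
def wristT(c,o):
    T=np.eye(4);T[:3,:3]=o["tcp_rot"];T[:3,3]=o["tool_pos"]; return T@c["hand_eye"]
E
python3 - <<'E'
from h import *
c=np.load("pics/top0.npz"); T=c["world_from_camera"]
im=c["frame"]; cv2.imwrite("pics/t_trough.png",cv2.resize(im[165:305,20:300],None,fx=2.8,fy=2.8,interpolation=2))
cv2.imwrite("pics/t_cr.png",cv2.resize(im[150:300,290:480],None,fx=4,fy=4,interpolation=2))
P=cloud(c,T)
for uv in [(338,183),(344,209),(345,268),(200,270),(110,190),(168,200),(248,181),(243,232),(416,175)]:
    print(uv,np.round(P[uv[1],uv[0]],3))
np.save("pics/P.npy",P)
E
```

```text
(338, 183) [ 0.573 -0.302  0.073]
(344, 209) [ 0.505 -0.317  0.074]
(345, 268) [ 0.361 -0.327  0.012]
(200, 270) [0.347 0.049 0.019]
(110, 190) [0.535 0.27  0.11 ]
(168, 200) [nan nan nan]
(248, 181) [ 0.579 -0.07   0.053]
(243, 232) [ 0.424 -0.074  0.196]
(416, 175) [ 0.6   -0.504  0.066]
```

```bash
echo
```

```text
(no output)
```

View pics/t_trough.png

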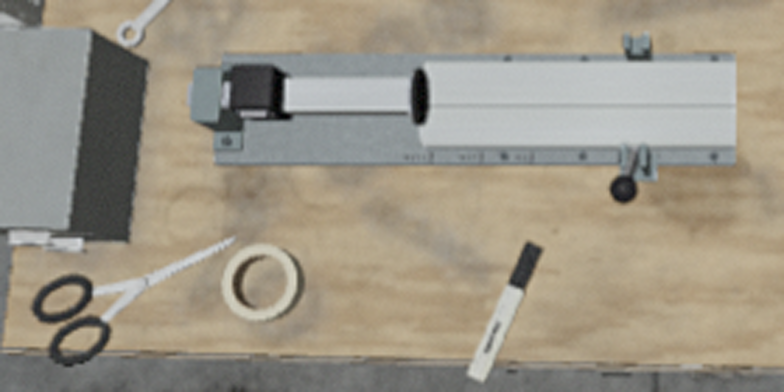

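View pics/t_cr.png

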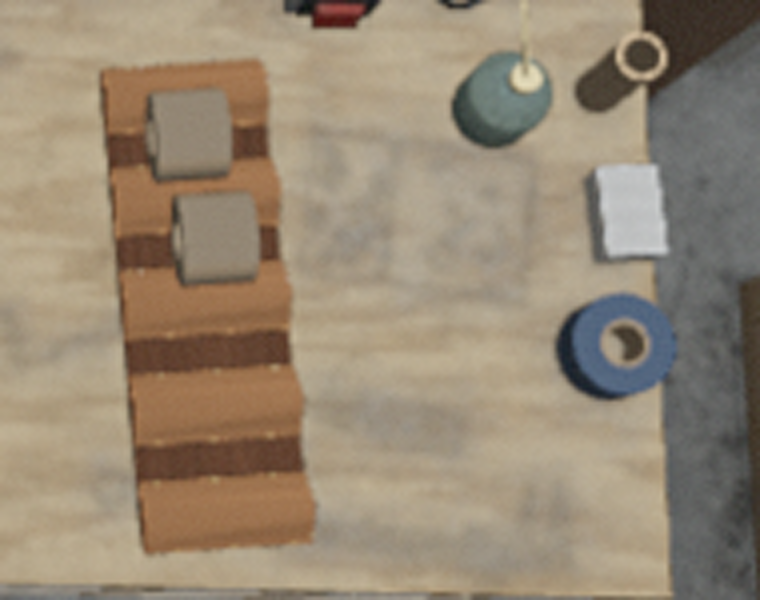

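Two rolls in the cradle, so the stop goes to hole 2. Its disc is now left of the 4-dot tick. Next I'll measure the trough frame.

Run:
```python
from h import *
c=np.load("pics/top0.npz"); T=c["world_from_camera"]; P=np.load("pics/P.npy")
f=lambda x,y:(x/2.8+20,y/2.8+165)
uv=[f(222,53),f(215,163),f(736,163),f(736,55)]
q=onplane(c,T,uv,0.012); print("base corners",np.round(q,4))
d=q[:, :2]; print("sizes",np.linalg.norm(d[1]-d[2]),np.linalg.norm(d[3]-d[2]))
print("ticks",np.round(onplane(c,T,[f(432,157),f(482,157),f(531,157)],0.012),4))
# rails upper edges via depth: points z 0.04-.055 in region
def reg(x0,x1,y0,y1,z0,z1):
    m=(P[...,0]>x0)&(P[...,0]<x1)&(P[...,1]>y0)&(P[...,1]<y1)&(P[...,2]>z0)&(P[...,2]<z1); return P[m]
r=reg(.4,.65,-.15,.08,.040,.058); print("rail",len(r),r.min(0),r.max(0),np.median(r,0))
# V bottom per y
for y in (-.12,-.04,0,.05):
    s=P[(abs(P[...,1]-y)<.006)&(P[...,0]>.43)&(P[...,0]<.6)]; s=s[np.argsort(s[:,0])]; print(y,[(round(a[0],3),round(a[2],3)) for a in s[::2]])
h=reg(.45,.6,.2,.36,.07,.13); print("housing",len(h),h.min(0),h.max(0))
h=reg(.3,.48,-.15,0,.12,.25); print("knob",len(h),h.min(0),h.max(0),np.median(h,0))
for x0,x1 in((.46,.54),(.54,.62)):
    h=reg(x0,x1,-.4,-.24,.066,.09); print("roll",len(h),h.min(0),h.max(0),h.mean(0))
```

```text
base corners [[ 0.5736  0.3384  0.012 ]
 [ 0.4653  0.3346  0.012 ]
 [ 0.4758 -0.1635  0.012 ]
 [ 0.5813 -0.1615  0.012 ]]
sizes 0.49821392890447364 0.1054487842913909
ticks [[0.4755 0.1263 0.012 ]
 [0.4765 0.0784 0.012 ]
 [0.4775 0.0316 0.012 ]]
rail 1055 [ 0.46205377 -0.14921586  0.04001833] [0.58781853 0.079812   0.05749114] [ 0.54276406 -0.03796778  0.04384844]
-0.12 [(np.float64(0.431), np.float64(0.003)), (np.float64(0.431), np.float64(0.001)), (np.float64(0.432), np.float64(-0.006)), (np.float64(0.434), np.float64(0.002)), (np.float64(0.434), np.float64(-0.001)), (np.float64(0.437), np.float64(0.004)), (np.float64(0.437), np.float64(-0.001)), (np.float64(0.437), np.float64(-0.003)), (np.float64(0.44), np.float64(0.001)), (np.float64(0.44), np.float64(-0.002)), (np.float64(0.442), np.float64(-0.001)), (np.float64(0.443), np.float64(-0.001)), (np.float64(0.445), np.float64(0.0)), (np.float64(0.445), np.float64(-0.001)), (np.float64(0.447), np.float64(0.004)), (np.float64(0.448), np.float64(-0.003)), (np.float64(0.45), np.float64(0.004)), (np.float64(0.45), np.float64(0.0)), (np.f
[... 20559 characters left out ...]
02)), (np.float64(0.594), np.float64(-0.001)), (np.float64(0.596), np.float64(-0.001)), (np.float64(0.597), np.float64(-0.002)), (np.float64(0.598), np.float64(0.003)), (np.float64(0.599), np.float64(-0.001)), (np.float64(0.599), np.float64(-0.002))]
housing 870 [0.49516869 0.20018276 0.07005897] [0.54496228 0.34271173 0.11538279]
knob 96 [ 0.41583718 -0.08210592  0.12237158] [ 0.45866519 -0.06122469  0.19558634] [ 0.42652829 -0.0723098   0.18774062]
roll 288 [ 0.4852322  -0.34321782  0.06604662] [ 0.53298097 -0.2946471   0.0798186 ] [ 0.51067347 -0.31889834  0.0713529 ]
roll 275 [ 0.555587   -0.3260589   0.06608549] [ 0.60175835 -0.27716482  0.07937007] [ 0.57848772 -0.30190021  0.07153903]
```

The trough centre line runs from (0.531,-0.12) to (0.5255,0.05), so yaw is about 0.02. The origin is at about (0.5245,0.087), and the 2-dot tick at y=0.0316 agrees with the expected 0.031. Next: the housing and the box beside it, then a wrist view.

Run:
```python
from h import *
from cell import *
P=np.load("pics/P.npy")
def reg(x0,x1,y0,y1,z0,z1):
    m=(P[...,0]>x0)&(P[...,0]<x1)&(P[...,1]>y0)&(P[...,1]<y1)&(P[...,2]>z0)&(P[...,2]<z1); return P[m]
for nm,a in (("housing",(.45,.6,.2,.345,.1,.13)),("box",(.35,.65,.345,.56,.04,.4))):
    h=reg(*a); print(nm,len(h),np.percentile(h,[2,50,98],axis=0).round(3).tolist())
o=observe()
a=.02
Y=np.array([-np.cos(a),-np.sin(a),0]);Z=np.array([0,0,-1.]);R=np.c_[np.cross(Y,Z),Y,Z]
Y2=-Y;R2=np.c_[np.cross(Y2,Z),Y2,Z]
for p in ((.52,.27,.07),(.52,.27,.22),(.525,.16,.065),(.52,-.3,.06),(.57,-.3,.06),(.6,.1,.3)):
    print(p,[None if (s:=solve_ik(p,r)) is None else np.round(s,2).tolist() for r in (R,R2)])
```

```text
housing 286 [[0.5, 0.25, 0.102], [0.522, 0.269, 0.109], [0.543, 0.289, 0.113]]
box 4065 [[0.389, 0.414, 0.047], [0.473, 0.446, 0.12], [0.564, 0.511, 0.126]]
(0.52, 0.27, 0.07) [[0.48, 0.44, -0.15, 0.98, 0.0, -1.11], [0.48, 0.44, -0.15, 0.98, 0.0, 2.03]]
(0.52, 0.27, 0.22) [[0.48, 0.35, 0.11, 1.34, 0.0, -1.11], [0.48, 0.35, 0.11, 1.34, 0.0, 2.03]]
(0.525, 0.16, 0.065) [[0.3, 0.39, -0.25, 0.94, 0.0, -1.29], [0.3, 0.39, -0.25, 0.94, 0.0, 1.85]]
(0.52, -0.3, 0.06) [[-0.52, 0.47, -0.13, 0.98, 0.0, -2.11], [-0.52, 0.47, -0.13, 0.98, 0.0, 1.03]]
(0.57, -0.3, 0.06) [[-0.48, 0.53, -0.01, 1.03, 0.0, -2.08], [-0.48, 0.53, -0.01, 1.03, 0.0, 1.07]]
(0.6, 0.1, 0.3) [[0.17, 0.38, 0.36, 1.55, 0.0, -1.43], [0.17, 0.38, 0.36, 1.55, 0.0, 1.72]]
```

```bash
cat >> h.py <<'E'
A=0.02
XT=np.array([np.cos(A),np.sin(A),0]);YT=np.array([-np.sin(A),np.cos(A),0])
O=np.array([.5245,.087,0.])
def W(x,y,z): return O+XT*x+YT*y+np.array([0,0,z])
def Rot(yaw):  # tool y at yaw from world x, pointing down
    Y=np.array([np.cos(yaw),np.sin(yaw),0]);Z=np.array([0,0,-1.]);return np.c_[np.cross(Y,Z),Y,Z]
def snap(n,name):
    from cell import capture,observe
    o=observe(); c=capture(n); T=wristT(c,o) if n=="wrist" else c["world_from_camera"]
    cv2.imwrite(f"pics/{name}.png",c["frame"]); np.savez(f"pics/{name}.npz",T=T,**c); return c,T
E
python3 - <<'E'
from h import *
from cell import *
reach(W(-.001,.1825,.2),Rot(A))
c,T=snap("wrist","w1"); P=cloud(c,T)
print(observe()["t"],observe()["tool_pos"])
m=(P[...,2]>.1)&(P[...,2]<.13)&(P[...,0]<.56)&(P[...,0]>.48)&(P[...,1]<.33)
h=P[m]; print(len(h)); print(np.percentile(h,[1,50,99],axis=0).round(4))
E
```

```text
1.625 [0.51916356 0.27046769 0.20021013]
3646
[[0.5003 0.2531 0.1008]
 [0.5215 0.2736 0.1078]
 [0.5423 0.2916 0.1096]]
```

View pics/w1.png

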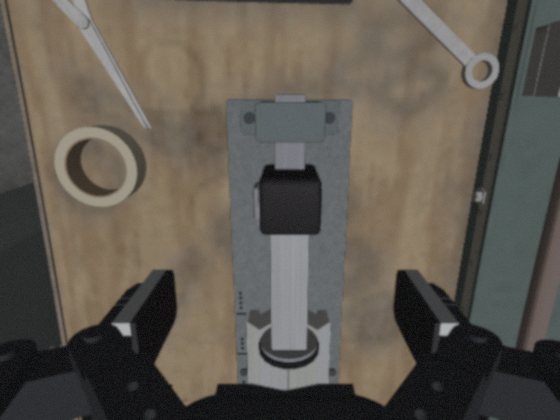

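The wrist view shows the housing at (290,200), its button at (257,200) on the left, and the disc at (289,342) just past the 4-dot tick. The housing centre is (0.5213,0.2724), which puts the stop tube near 0.096, in the 4 hole. I'll descend, squeeze and slide.

Run:
```python
from h import *
from cell import *
p=np.array([.5213,.2724,0])-XT*.001
line_to(p+[0,0,.13],0.12); line_to(p+[0,0,.065],0.06)
o=observe(); print(o["force"].round(2),o["tool_pos"].round(4))
f=o["force"]
grip(0.3,30); o=observe(); print(o["finger_gap"],(o["force"]-f).round(2),o["t"])
for s in (.004,.012,.03,.06,.088):
    line_to(p-YT*s+[0,0,.065],0.04); o=observe(); print(s,(o["force"]-f).round(2),round(o["finger_gap"],3),o["tool_pos"].round(4))
snap("wrist","w2")
```

```text
[ 0.31 -0.07  0.93] [0.5206 0.2725 0.0654]
0.5091493848898972 [ 4.26 -0.19  0.83] 4.05
0.004 [5.78 0.93 0.85] 0.509 [0.5219 0.2686 0.0657]
0.012 [ 5.71 -2.89  2.55] 0.512 [0.5221 0.2604 0.0657]
0.03 [ 5.75 -0.77  0.74] 0.509 [0.5225 0.2424 0.0657]
0.06 [ 4.37 -0.48  0.49] 0.512 [0.5231 0.2126 0.0657]
0.088 [ 5.37 -0.23  0.54] 0.51 [0.5236 0.1845 0.0657]
```

View pics/w2.png

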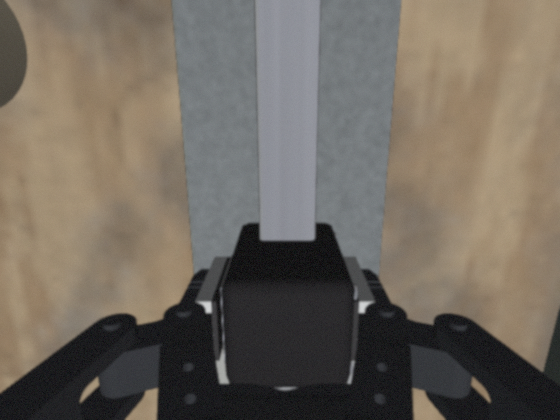

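The stop slid with the housing squeezed (image centre-bottom) and is now about 9 mm short of hole 2. I'll release it and push its back face gently with shut fingers until it latches.

Run:
```python
from h import *
from cell import *
p=observe()["tool_pos"]; p=np.array([.5213-.001,.2724,0])-XT*0-YT*.088
grip(1.0)
line_to(p+[0,0,.16],0.15)
c,T=snap("wrist","w3"); P=cloud(c,T)
m=(P[...,2]>.1)&(P[...,2]<.125)&(abs(P[...,0]-.523)<.03)&(abs(P[...,1]-.19)<.04)
print(np.percentile(P[m],[1,50,99],axis=0).round(4))
line_to(p+YT*.055+[0,0,.16],0.15)
grip(0.0)
line_to(p+YT*.055+XT*.001+[0,0,.09],0.12)
f=observe()["force"]
s=.055
while s>.012:
    s-=.001 if s<.042 else .003
    line_to(p+YT*s+XT*.001+[0,0,.09],0.02); o=observe(); d=o["force"]-f
    print(round(s,3),d.round(1),o["tool_pos"][1].round(4))
    if d[1]>11: break
print(o["t"])
```

```text
[[0.5025 0.1659 0.1007]
 [0.5234 0.1863 0.1078]
 [0.5442 0.2037 0.1094]]
0.052 [-1.2 -1.  -0.6] 0.2364
0.049 [-0.2  0.1 -0.1] 0.2333
0.046 [ 0.1  0.5 -0.4] 0.2303
0.043 [ 0.5 -0.2  0.3] 0.2273
0.04 [ 1.1 -0.9  0.3] 0.2243
0.039 [-0.4 -0.  -0.5] 0.2234
0.038 [ 0.1 -0.8 -0. ] 0.2224
0.037 [-0.3  0.4  0.4] 0.2213
0.036 [-0.4  0.2 -0. ] 0.2204
0.035 [ 0.8  0.1 -0.2] 0.2194
0.034 [-0.9 -0.1 -0.5] 0.2184
0.033 [0.7 0.5 0.4] 0.2174
0.032 [-0.2  0.1 -0.4] 0.2164
0.031 [-0.1 -0.3 -0. ] 0.2154
0.03 [ 0.3 -0.8  0.3] 0.2144
0.029 [-0.7  3.7 -0.3] 0.2139
0.028 [-0.1  4.2 -0.1] 0.2127
0.027 [-0.5  2.  -1. ] 0.2114
0.026 [0.2 2.1 0.3] 0.2101
0.025 [-0.1  0.9  0.6] 0.2091
0.024 [-0.8 -0.1  0.2] 0.2083
0.023 [0.7 0.  0.8] 0.2074
0.022 [-0.5  5.2 -1. ] 0.2069
0.021 [-0.2  7.8 -1.6] 0.2066
0.02 [-1.6 11.8 -0.7] 0.2064
16.8917
```

The force dropped and then rose to 12 N with motion stopped at a housing y of about 0.1756 (expected 0.175), so it looks latched. I'll check the button by camera.

Run:
```python
from h import *
from cell import *
p=np.array([.5213,.2724,0])-YT*.088
line_to(p+YT*.05+[0,0,.09],0.1)
line_to(p+YT*.03+[0,0,.2],0.2)
reach(W(-.12,.088,.2),Rot(A))
c,T=snap("wrist","w4")
im=c["frame"]; print(proj(c,T,[[*W(-.025,.088,.0884)]]))
snap("top","t4")
P=cloud(c,T)
m=(P[...,2]>.1)&(P[...,2]<.125)&(abs(P[...,0]-.523)<.03)&(abs(P[...,1]-.18)<.04)
print(np.percentile(P[m],[1,50,99],axis=0).round(4))
```

```text
[[420.81569088 202.03318237]]
[[0.5022 0.158  0.1005]
 [0.5213 0.1786 0.1076]
 [0.543  0.1964 0.1092]]
```

View pics/w4.png

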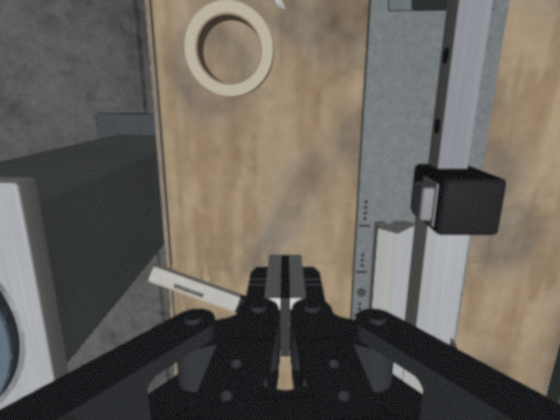

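View pics/t4.png

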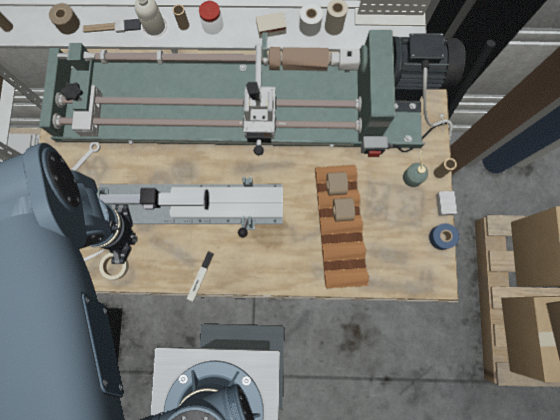

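Run:
```python
from h import *
c=np.load("pics/w4.npz"); T=c["T"]
B=np.array([.522,.1755,0])
for d in (-.021,-.023,-.025,-.030):
    print(d,proj(c,T,[B+XT*d+[0,0,.0984],B+XT*d+[0,0,.0784]]).round(1).tolist())
cv2.imwrite("pics/w4c.png",cv2.resize(c["frame"][150:250,390:520],None,fx=6,fy=6,interpolation=2))
P=cloud(c,T); print([(u,np.round(P[203,u],3).tolist()) for u in range(410,445,3)])
```

```text
-0.021 [[430.9, 205.4], [420.6, 197.5]]
-0.023 [[427.9, 205.4], [417.9, 197.5]]
-0.025 [[425.0, 205.4], [415.1, 197.5]]
-0.03 [[417.6, 205.4], [408.3, 197.5]]
[(410, [0.518, 0.151, 0.011]), (413, [0.494, 0.172, 0.083]), (416, [0.494, 0.174, 0.089]), (419, [0.494, 0.176, 0.095]), (422, [0.495, 0.177, 0.098]), (425, [0.497, 0.176, 0.097]), (428, [0.499, 0.177, 0.099]), (431, [0.5, 0.177, 0.1]), (434, [0.502, 0.178, 0.101]), (437, [0.503, 0.178, 0.102]), (440, [0.503, 0.179, 0.107]), (443, [0.505, 0.179, 0.107])]
```

View pics/w4c.png

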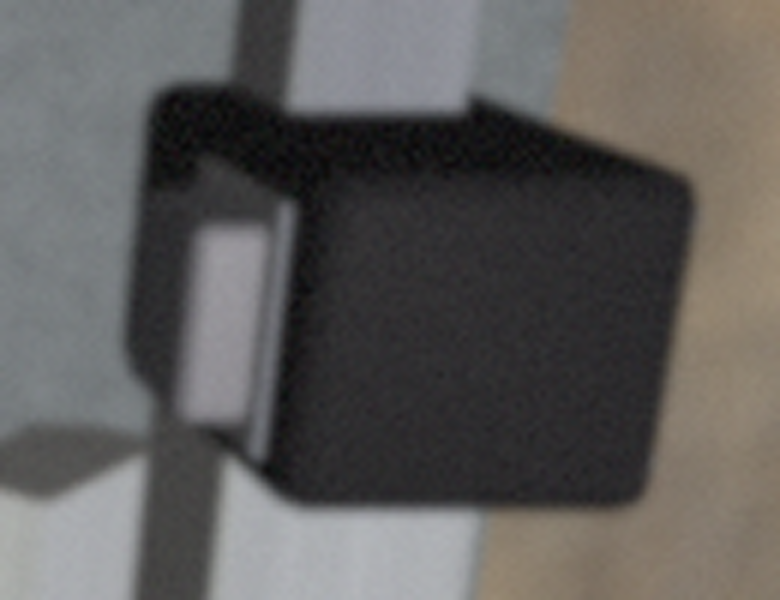

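The button face reads x=0.494 against the housing face at 0.502. It stands out 8–9 mm, so the stop is latched at hole 2. Next I look at the cradle with the wrist camera.

Run:
```python
from h import *
from cell import *
c=np.load("pics/t4.npz"); q=onplane(c,c["T"],[(315.5,167.5),(326.3,287.5),(356.5,165.5),(368.5,285)],.02)
print(q.round(3).tolist())
p=observe()["tool_pos"]; line_to(p+[0,0,.13],0.25)
grip(1.0)
reach([.52,-.31,.32],Rot(1.5))
c,T=snap("wrist","w5"); P=cloud(c,T); print(observe()["t"])
m=(P[...,2]>.05)&(P[...,2]<.09)&(P[...,1]<-.2)&(P[...,1]>-.42)&(P[...,0]>.4)&(P[...,0]<.65)
n,l,s,ce=cv2.connectedComponentsWithStats(m.astype(np.uint8))
for i in range(1,n):
    if s[i,4]<300: continue
    Q=P[l==i]; h=Q[Q[:,2]>np.percentile(Q[:,2],40)][:,:2].astype(np.float32)
    r=cv2.minAreaRect(Q[:,:2].astype(np.float32)); print(ce[i],s[i,4],r,Q[:,2].max(),np.percentile(Q[:,2],98))
```

```text
[[0.629, -0.249, 0.02], [0.31, -0.278, 0.02], [0.636, -0.359, 0.02], [0.319, -0.386, 0.02]]
22.3
[275.56911636 155.39020122] 2286 ((0.5107028484344482, -0.3183620572090149), (0.05794883146882057, 0.047976162284612656), 5.539513111114502) 0.07496266818314784 0.07331066085815191
[294.76394422 212.91782869] 2008 ((0.579138457775116, -0.301580011844635), (0.057722222059965134, 0.04791484773159027), 5.59952974319458) 0.07426488673456849 0.0732313151772419
```

View pics/w5.png

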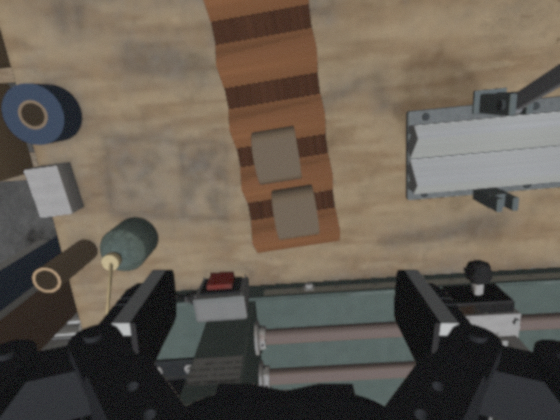

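The wrist view shows the rolls at (275,155) and (295,212). Both measure 58 x 48 mm with tops at 73 mm, which matches. Their axes are turned 5.6°, and the gate is open at right (535,90). Now I pick the nearer roll by its ends.

```bash
cat >> h.py <<'E'
def pick_place(c,yaw,ytr):
    from cell import reach,line_to,grip,observe
    c=np.array([c[0],c[1],0.])
    reach(c+[0,0,.16],Rot(yaw)); grip(1.0); line_to(c+[0,0,.024],.12)
    o=observe(); f0=o["force"]
    grip(.3,30); o=observe(); print("gap",o["finger_gap"],(o["force"]-f0).round(1),o["tool_pos"].round(4))
    if not .5<o["finger_gap"]<.64: raise SystemExit("bad grip")
    line_to(c+[0,0,.2],.2); print("lift",observe()["finger_gap"])
    q=W(0,ytr,0); reach(q+[0,0,.2],Rot(np.pi/2+A)); f1=observe()["force"]
    line_to(q+[0,0,.06],.15); line_to(q+[0,0,.0445],.03)
    o=observe(); print("put",(o["force"]-f1).round(1),o["finger_gap"],o["tool_pos"].round(4))
    grip(.8); line_to(q+[0,0,.2],.2); print(observe()["t"])
E
python3 - <<'E'
from h import *
from cell import *
pick_place((.5107,-.3184),np.pi/2+np.radians(5.57),-.213)
snap("wrist","w6")
E
```

```text
gap 0.5557137229384949 [-0.6  1.7  4.2] [ 0.5109 -0.3186  0.0245]
lift 0.5534857945568441
put [1.5 0.6 0. ] 0.5547160102779461 [ 0.5289 -0.1259  0.0445]
29.75
```

View pics/w6.png

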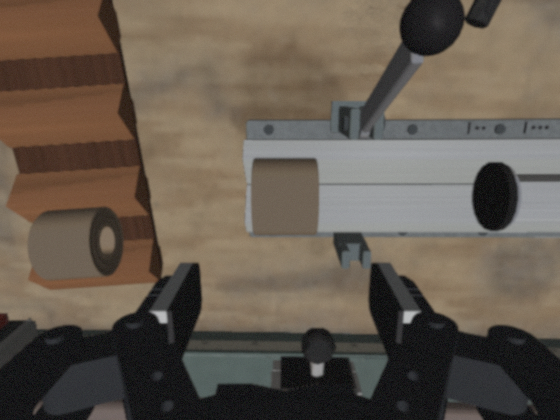

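The roll lies squarely in the groove at (285,196), with its partner still in the cradle at (75,245). I'll push it on with shut fingers, keeping the camera on the side away from the gate.

```bash
cat >> h.py <<'E'
def push(y0,y1,fmax=6,step=.004,z=.052):
    """face of finger backs ~14.5 mm ahead of TCP; TCP y in trough coords"""
    from cell import reach,line_to,grip,observe,solve_ik
    R=Rot(A-np.pi/2); grip(0.0)
    print("q",np.round(solve_ik(W(0,y1,z),R),2))
    reach(W(0,y0,.2),R); line_to(W(0,y0,z),.12); f=observe()["force"]; y=y0; k=0
    while y<y1-1e-6:
        y=min(y+step,y1); line_to(W(0,y,z),.04); o=observe(); d=o["force"]-f; k+=1
        print(round(y,4),"Fy",round(float(d[1]),1),end=" ; ")
        if -d[1]>fmax: break
    print(observe()["t"]); return y
E
python3 - <<'E'
from h import *
from cell import *
y=push(-.268,-.183,step=.008)
line_to(W(0,y-.01,.052),.1); line_to(W(0,y-.02,.2),.2)
snap("wrist","w7")
E
```

```text
q [-0.18  0.38 -0.3   0.89  0.    2.94]
-0.26 Fy -0.7 ; -0.252 Fy -3.2 ; -0.244 Fy -4.8 ; -0.236 Fy -5.4 ; -0.228 Fy -5.9 ; -0.22 Fy -6.1 ; 36.5083
```

View pics/w7.png

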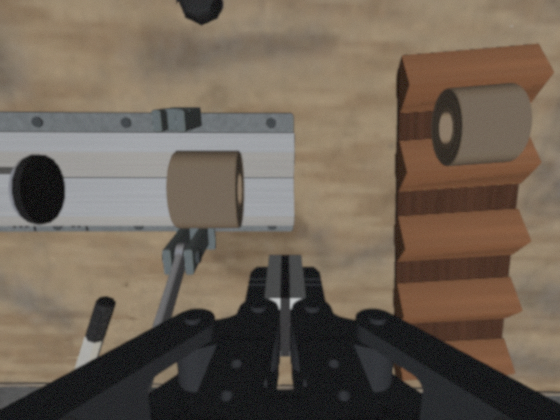

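The roll slid on to (205,190), though at 6 N against the 1 N expected. I'll check the force bias and the roll's position.

Run:
```python
from h import *
from cell import *
c=np.load("pics/w7.npz");P=cloud(c,c["T"])
m=(P[...,2]>.06)&(P[...,2]<.1)&(abs(P[...,1]+.08)<.06)&(abs(P[...,0]-.527)<.035)
n,l,s,ce=cv2.connectedComponentsWithStats(m.astype(np.uint8)); i=1+np.argmax(s[1:,4]); Q=P[l==i]
r=cv2.minAreaRect(Q[:,:2].astype(np.float32)); print(r,np.percentile(Q[:,2],98)); d=np.r_[r[0],0]-O; print("trough x,y",d@XT,d@YT)
print(observe()["force"],observe()["t"])
line_to(W(0,-.25,.052),.15); print(observe()["force"])
y=push(-.25,-.183,fmax=9,step=.005)
line_to(W(0,y-.004,.052),.1);print(observe()["force"])
line_to(W(0,y-.02,.2),.2)
```

```text
((0.5299835801124573, -0.09334716945886612), (0.05901286378502846, 0.048206627368927), 1.0036547183990479) 0.09279046290305153
trough x,y 0.0018757805018976077 -0.180420765518228
[-1.04269335  0.76825232 -0.44878955] 37.7
[ 0.38613166 -0.47573857 -0.56610669]
q [-0.18  0.38 -0.3   0.89  0.    2.94]
-0.245 Fy -0.4 ; -0.24 Fy -0.5 ; -0.235 Fy -0.3 ; -0.23 Fy 0.5 ; -0.225 Fy 0.2 ; -0.22 Fy -3.1 ; -0.215 Fy -3.4 ; -0.21 Fy -5.2 ; -0.205 Fy -6.6 ; -0.2 Fy -7.1 ; -0.195 Fy -9.1 ; 44.1083
[ 0.11946128 -1.08034858  2.53642214]
```

```bash
python3 - <<'E'
from h import *
from cell import *
reach(W(0,-.25,.2),Rot(A-np.pi/2))
c,T=snap("wrist","w8");P=cloud(c,T)
m=(P[...,2]>.06)&(P[...,2]<.1)&(abs(P[...,1]+.08)<.06)&(abs(P[...,0]-.527)<.035)
n,l,s,ce=cv2.connectedComponentsWithStats(m.astype(np.uint8)); i=1+np.argmax(s[1:,4]); Q=P[l==i]
r=cv2.minAreaRect(Q[:,:2].astype(np.float32)); print(r,np.percentile(Q[:,2],98)); d=np.r_[r[0],0]-O; print("trough x,y",d@XT,d@YT,observe()["t"])
snap("scene","s8")
E
python3 -c "
import cv2;i=cv2.imread('pics/s8.png');cv2.imwrite('pics/s8c.png',cv2.resize(i[150:260,120:330],None,fx=3.6,fy=3.6,interpolation=2))"
```

```text
((0.529689610004425, -0.06955690681934357), (0.05896395817399025, 0.049238789826631546), 0.8496869206428528) 0.09273544343662206
trough x,y 0.00205764271900188 -0.15662938176242536 45.5667
```

View pics/w8.png

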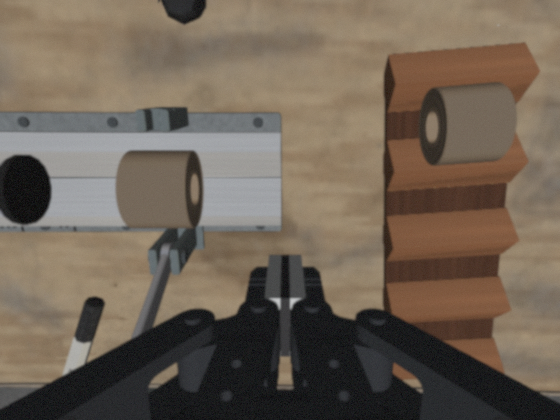

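View pics/s8c.png

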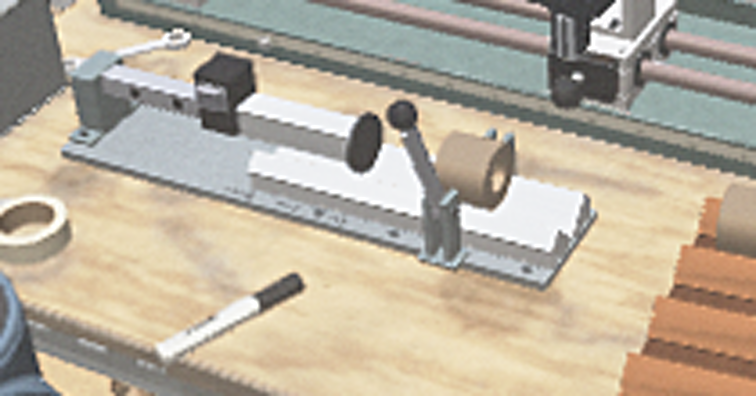

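The roll lies level (top 92.7 mm) with its centre at trough y=-157 mm, so nothing has jammed. I'll push it a bit further and then fetch the second.

Run:
```python
from h import *
from cell import *
R=Rot(A-np.pi/2)
line_to(W(.002,-.21,.06),.15); f=observe()["force"]
for y in (-.19,-.18,-.17,-.158):
    line_to(W(.002,y,.06),.03); print(y,(observe()["force"]-f).round(1))
dwell(.3); print((observe()["force"]-f).round(1))
line_to(W(.002,-.17,.06),.1); line_to(W(0,-.19,.25),.2)
grip(1.0); reach([.56,-.3,.3],Rot(1.668))
c,T=snap("wrist","w9"); P=cloud(c,T)
m=(P[...,2]>.05)&(P[...,2]<.1)&(P[...,1]<-.2)&(P[...,1]>-.42)&(P[...,0]>.4)&(P[...,0]<.65)
n,l,s,ce=cv2.connectedComponentsWithStats(m.astype(np.uint8))
for i in range(1,n):
    if s[i,4]<300: continue
    Q=P[l==i]; r=cv2.minAreaRect(Q[:,:2].astype(np.float32)); print(ce[i],s[i,4],r,np.percentile(Q[:,2],98))
print(observe()["t"])
```

```text
-0.19 [-0.2 -0.3 -0.7]
-0.18 [-0.6 -0.1 -1.3]
-0.17 [ 0.5 -1.4 -0.4]
-0.158 [ 0.5 -0.7  0. ]
[-0.7 -0.6 -0.4]
[281.2388309  184.08267223] 2395 ((0.5794402956962585, -0.3016410171985626), (0.05775117129087448, 0.048033419996500015), 5.349422454833984) 0.07316406122555529
54.525
```

View pics/w9.png

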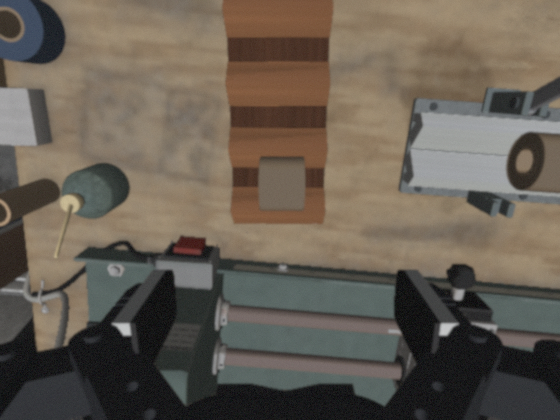

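At z=60 mm the push took only about 1 N, so the fingertips must have been rubbing the rails before. Roll 2 is unmoved at (281,184).

Run:
```python
from h import *
from cell import *
c,T=snap("wrist","w9b");P=cloud(c,T)
m=(P[...,2]>.065)&(P[...,2]<.1)&(abs(P[...,1]+.06)<.1)&(abs(P[...,0]-.527)<.035)
Q=P[m]; print("roll1 visible rear y",np.percentile(Q[:,1],[2,98]).round(4), "want rear about",W(0,-.143,0)[1].round(4))
pick_place((.5792,-.3016),np.pi/2+np.radians(5.5),-.216)
snap("wrist","w10")
```

```text
roll1 visible rear y [-0.0578 -0.0314] want rear about -0.056
gap 0.558330344121508 [-0.3 -0.4  4.3] [ 0.5794 -0.3018  0.0245]
lift 0.5557659098795568
put [-1.   0.7 -0.4] 0.5601161619377057 [ 0.5288 -0.1289  0.0444]
61.925
```

View pics/w10.png

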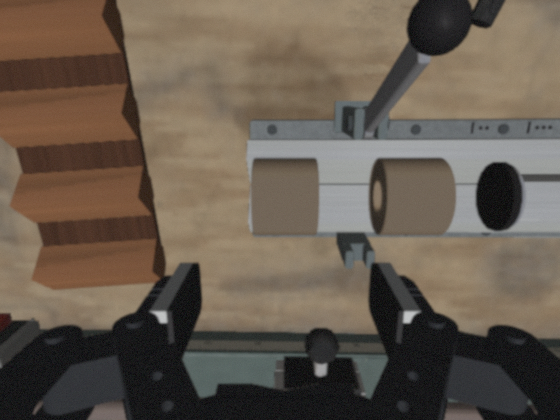

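Both rolls lie in the groove at (285,196) and (412,196). Now I push the row up to the stop.

Run:
```python
from h import *
from cell import *
R=Rot(A-np.pi/2); grip(0.0); reach(W(.002,-.272,.2),R); line_to(W(.002,-.272,.06),.12); f=observe()["force"]
for y in (-.25,-.22,-.2,-.19,-.18,-.176,-.174,-.172,-.171,-.17,-.169,-.168,-.167,-.166,-.165,-.164,-.163,-.162):
    line_to(W(.002,y,.06),.03); dwell(.1); o=observe(); d=o["force"]-f
    print(y,d.round(1),round(float((o["tool_pos"]-O)@YT),4))
    if -d[1]>6: break
line_to(W(.002,y-.012,.06),.05); line_to(W(.002,-.24,.2),.2)
snap("wrist","w11"); snap("top","t11"); print(observe()["t"])
```

```text
-0.25 [ 0.1  0.5 -0.7] -0.2501
-0.22 [ 0.7  0.3 -1.1] -0.22
-0.2 [ 0.4  1.4 -1.9] -0.1999
-0.19 [-0.6  0.5 -0.9] -0.1897
-0.18 [ 0.4  0.8 -0.6] -0.1797
-0.176 [-0.   0.4 -1.1] -0.1758
-0.174 [ 0.3 -0.5 -1.5] -0.1739
-0.172 [ 0.  -1.1 -0.4] -0.1719
-0.171 [ 0.9 -0.8 -0. ] -0.171
-0.17 [ 0.1 -1.3 -1. ] -0.17
-0.169 [ 0.7 -1.5 -0.1] -0.169
-0.168 [ 0.4 -1.4 -0.7] -0.168
-0.167 [ 1.5 -1.3 -0.2] -0.167
-0.166 [ 0.7 -0.8 -0. ] -0.1659
-0.165 [-0.2 -1.3  0.2] -0.1649
-0.164 [ 0.4 -3.2 -0.1] -0.1641
-0.163 [-0.9 -3.8  0.4] -0.1631
-0.162 [-0.2 -4.7 -1. ] -0.162
76.8333
```

View pics/w11.png

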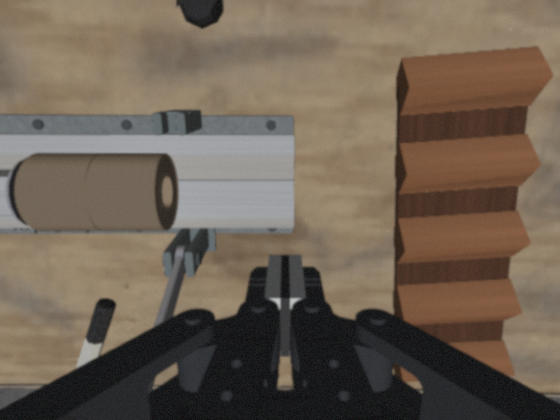

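The seam at (90,190) looks closed. The force rose to 4.7 N over the last 3 mm, probably the stop's pin play, so I'll press on slightly until it is hard and then recheck the stop.

Run:
```python
from h import *
from cell import *
line_to(W(.002,-.185,.06),.15); f=observe()["force"]
for y in (-.17,-.165,-.163,-.162,-.1615,-.161,-.1605,-.16,-.1595,-.159):
    line_to(W(.002,y,.06),.03); dwell(.15); o=observe(); d=o["force"]-f
    print(y,d.round(1),round(float((o["tool_pos"]-O)@YT),4))
    if -d[1]>7: break
line_to(W(.002,y-.012,.06),.05); line_to(W(.002,-.19,.25),.2)
reach(W(-.10,.03,.25),Rot(A-np.pi/2+.9))
c,T=snap("wrist","w12"); snap("top","t12"); print(observe()["t"])
```

```text
-0.17 [ 1.6  0.4 -0. ] -0.1701
-0.165 [-0.7 -0.5 -0.4] -0.165
-0.163 [ 0.2  0.6 -0.8] -0.163
-0.162 [-0.5 -1.   1.5] -0.1621
-0.1615 [-0.4 -4.3  0.6] -0.1618
-0.161 [-0.6 -4.7  1.5] -0.1614
-0.1605 [-1.  -7.4  1.2] -0.1613
83.8
```

View pics/w12.png

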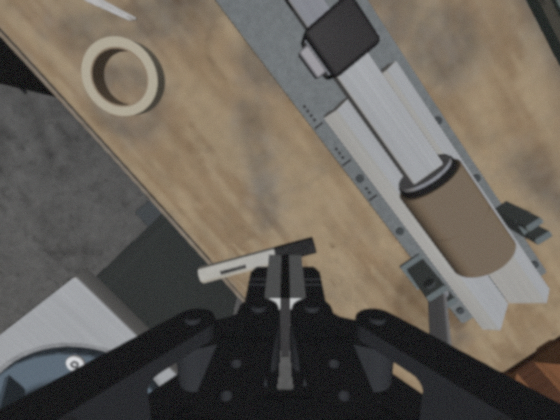

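The row stopped dead at 7.4 N. The disc at (428,178) touches the row, the button is still out at (313,60), and no seam shows. Now the gate: I push its knob over from the robot's side.

```bash
python3 - <<'E'
from h import *
from cell import *
R=Rot(A-np.pi/2)
reach(W(-.15,-.158,.27),R); line_to(W(-.15,-.158,.174),.12); f=observe()["force"]
for x in np.arange(-.14,-.044,.008):
    line_to(W(x,-.158,.174),.06); print(round(x,3),(observe()["force"]-f).round(1),end=" ")
o=observe();print(o["t"])
dwell(2)
line_to(W(-.15,-.158,.2),.2); line_to(W(-.15,-.158,.3),.2)
snap("top","t13"); print(observe()["t"])
E
python3 -c "
import cv2;i=cv2.imread('pics/t13.png');cv2.imwrite('pics/t13c.png',cv2.resize(i[140:260,80:320],None,fx=3.2,fy=3.2,interpolation=2))"
```

```text
-0.14 [-0.1  0.7 -0.7] -0.132 [-0.1  0.9 -0.5] -0.124 [ 0.5  0.1 -0.4] -0.116 [-0.9  1.3 -0.7] -0.108 [-0.8  1.7 -0.4] -0.1 [-0.3  1.2 -0.8] -0.092 [-0.4  1.2 -0.7] -0.084 [-0.3  1.4  0.3] -0.076 [ 0.4  1.6 -1.2] -0.068 [ 1.1  0.7 -0.8] -0.06 [-0.4  0.5 -1.3] -0.052 [-0.4  1.2 -0. ] -0.044 [ 0.   1.7 -0.8] 89.2667
92.6583
```

View pics/t13c.png

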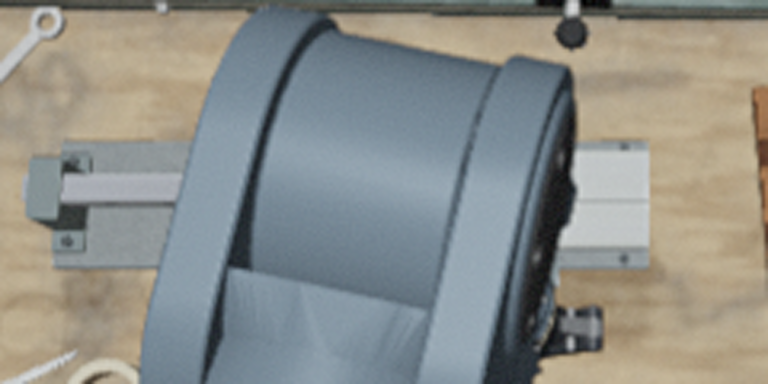

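The arm hides the gate, so I'll move it aside and look again.

Run:
```python
from h import *
from cell import *
reach([.40,-.26,.32],Rot(A))
snap("top","t14"); snap("scene","s14"); c,T=snap("wrist","w14"); print(observe()["t"])
a=cv2.imread('pics/t14.png')[150:250,80:320];b=cv2.imread('pics/s14.png')[140:255,110:310]
cv2.imwrite('pics/m14.png',np.vstack([cv2.resize(a,(700,290),interpolation=2),cv2.resize(b,(500,290),interpolation=2)[:, :] if 0 else cv2.copyMakeBorder(cv2.resize(b,(504,290),interpolation=2),0,0,0,196,0)]))
```

```text
94.5167
```

View pics/m14.png

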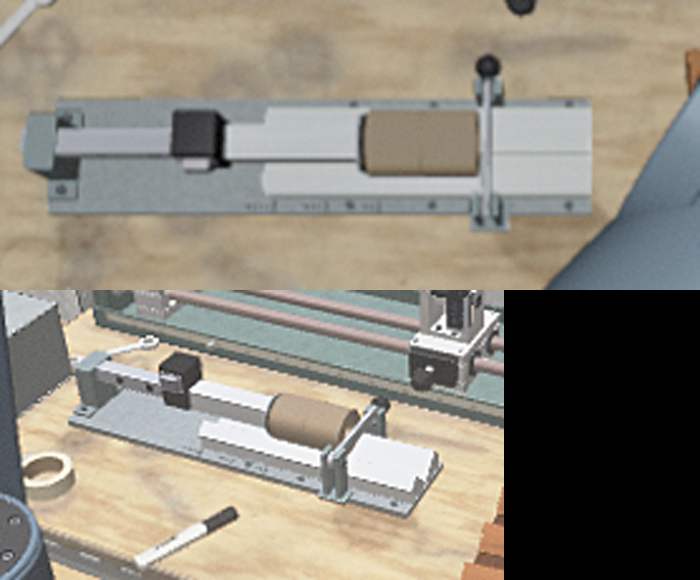

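View pics/w14.png

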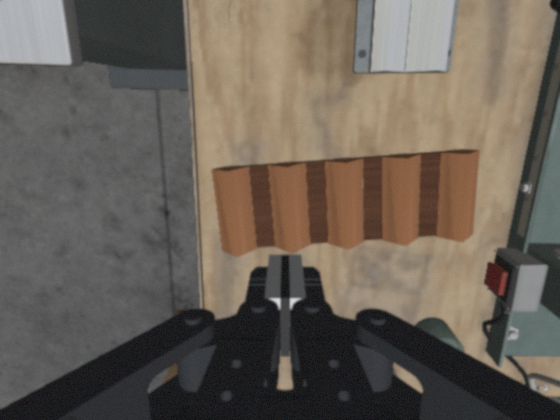

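The top view shows the gate bar across the row's end with its knob at (488,66), and the row is closed up to the disc. I'll measure the knob's height, the row's ends and the roll seam.

Run:
```python
from h import *
from cell import *
p=observe()["tool_pos"]
reach(W(.0,-.23,.29),Rot(A+np.pi/2)); c,T=snap("wrist","w15"); P=cloud(c,T); print(observe()["t"])
q=P-O; X=q@XT; Y=q@YT; Z=P[...,2]
def st(n,m): 
    print(n,m.sum(), [np.percentile(a[m],[1,50,99]).round(4).tolist() for a in (X,Y,Z)])
st("knob",(X>.058)&(X<.095)&(abs(Y+.158)<.02)&(Z>.05)&(Z<.12))
st("bar",(abs(X)<.03)&(abs(Y+.158)<.008)&(Z>.06)&(Z<.1))
st("row",(abs(X)<.02)&(Y>-.150)&(Y<-.04)&(Z>.08)&(Z<.1))
```

```text
95.7167
knob 401 [[0.0583, 0.0671, 0.0807], [-0.1671, -0.1572, -0.1452], [0.0606, 0.07, 0.0743]]
bar 452 [[-0.0292, -0.0006, 0.0292], [-0.1588, -0.1568, -0.1527], [0.0607, 0.0702, 0.0722]]
row 4562 [[-0.0195, -0.0019, 0.0193], [-0.1474, -0.0973, -0.0435], [0.0817, 0.0897, 0.0929]]
```

View pics/w15.png

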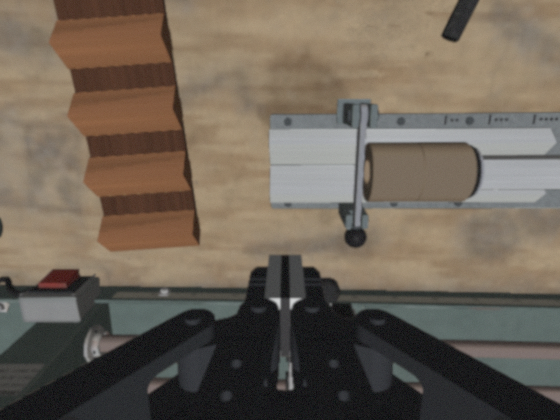

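The knob top (74.3 mm) and bar top (71.5 mm) match a shut gate. Row plus disc measures about 104–105 mm, which is 2×48+9, so there are no gaps. One last look at the button.

Run:
```python
from h import *
from cell import *
p=observe()["tool_pos"]; line_to(p+[0,0,.06],.25)
reach(W(-.12,.088,.26),Rot(A)); 
c,T=snap("wrist","w16"); P=cloud(c,T); q=P-O; X=q@XT; Y=q@YT; Z=P[...,2]
def st(n,m): print(n,m.sum(), [np.percentile(a[m],[1,50,99]).round(4).tolist() for a in (X,Y,Z)])
st("top",(abs(Y-.09)<.03)&(Z>.104)&(Z<.12)&(abs(X)<.04))
st("btn",(abs(Y-.09)<.008)&(Z>.080)&(Z<.097)&(X<-.015)&(X>-.05))
cv2.imwrite("pics/w16c.png",cv2.resize(c["frame"][120:320,330:530],None,fx=3,fy=3,interpolation=2)); print(observe()["t"])
```

```text
top 2376 [[-0.0194, -0.0003, 0.0202], [0.0739, 0.0938, 0.1119], [0.1043, 0.1076, 0.1094]]
btn 135 [[-0.0298, -0.0294, -0.0228], [0.0822, 0.0909, 0.0978], [0.0809, 0.0917, 0.097]]
98.0917
```

View pics/w16c.png

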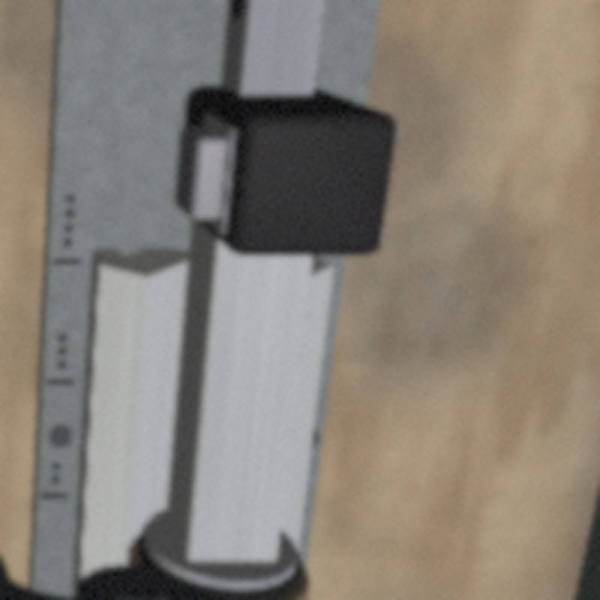

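The button face is 29.4–29.8 mm from the centre line, against 30 mm when fully out, so the stop is still latched. Handing in.

Run:
```python
from cell import *
close_job(); print(observe()["t"])
```

```text
the job is handed in; nothing more can be done
the job is handed in; nothing more can be done
```

The job is done and handed in at about 98 s: two rolls were in the cradle, and both are now packed in the trough behind the shut gate.

**What I did:**
1. I squeezed the stop free from the four-roll hole, slid it back and pushed it until it latched in the two-roll hole.
2. I laid both rolls in the groove and pushed the row up against the stop; the last push ended hard at 7.4 N.
3. Only then did I push the gate over by its knob, and it fell shut.

**Last checks:**
- **Stop:** the button stands about 8.5–9 mm out, so the pin is home.
- **Row:** both rolls plus the stop disc measure about 104 mm along the groove (105 mm expected). I saw no gap between the rolls or at the disc.
- **Gate:** the knob top is 74 mm and the bar top about 72 mm above the bench, as they should be when shut.
- **Oil can:** I never went near it. It was standing in my last clear view before the second roll was moved; afterwards it was only partly in the wrist picture, so I did not confirm it again.

**What disagreed:**
- **Row to gate:** the gap measured 5–6 mm, against at most 4.5 mm expected; this is close to the 2 mm calibration error.
- **First pushes on the first roll:** these read 5–9 N instead of about 1 N, probably because the fingertips were rubbing the rails. At 60 mm height and 2 mm farther from the robot it dropped to about 1 N.

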